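# Load a sonde battery and slide its cover shut until it clicks

### The arm

A 7-joint arm with a two-finger parallel gripper is mounted at the origin on the work surface. World frame = base frame: x ahead of the robot, y to its left, z up, the work surface at z = 0. Lengths are in m, angles in rad, forces in N, time in s.
With the tool pointing down it reaches from about 0.4 to 0.875 m from the base axis. Payload 19.3 kg.
Tool frame: the origin (TCP) lies at the very end of the fingers, on their centre line; the grasp point (between the pads) lies 19 mm behind it; z points along the fingers, y is the line along which they close (so a half turn about z gives the same grasp; the last joint's range is limited). The gripper opens to 85 mm and grips with 20 to 120 N. Pads are 22 mm wide; open, the fingers measure 114 mm over their backs; the gripper's body (76 mm by 85 mm) begins 54 mm behind the grasp point. The pads swing forward as they close: fully open they stand 13 mm farther back than shut.
Start: joints at [-1.285, 0.521, -0.036, 1.599, 0.021, 1.021, -0.113], TCP at [0.218, 0.586, 0.231] pointing down, gripper open.
Joint ranges: [-2.91, 2.91], [-0.3, 2.13], [-1.5, 1.42], [0.17, 2.43], [-1.26, 4.41], [0.16, 1.93], [-2.52, 2.52]. Speed limits (rad/s): [1.89, 1.89, 2.39, 2.39, 3.01, 3.01, 3.01].

### API

Orientations are given as [roll, pitch, yaw] about the fixed x, y, z axes, in that order (R = Rz(yaw) Ry(pitch) Rx(roll)).
In Python, from workcell import bot gives the robot as it stands.
- The arm moves only by the tool jog_arm, never from a script. Its argument "motion" is a list of rows, each a list of 5 numbers: the shift along the tool's x, y, z scaled (see below), then the turn about the tool's z scaled (see below), then the opening, from 0 (shut) to 1 (fully open). A call has 1 to 12 rows; each row shifts and turns the commanded pose from where the row before left it, along the tool's axes as they then stand; what a row does not reach is not made up. The controller multiplies each number of a shift by 30 mm and each number of a turn by 0.08 rad. A row lasts 1/10 s, in which the tool goes at most 50 mm and 8.59 degrees, less where a joint would pass 70% of its speed; a pose out of reach is approached as far as the arm can. A call with a number of a shift or a turn outside -1 to 1 is refused whole. A call with a gripper value outside its range is refused whole. The fingers move at their own pace and stop on an object; "newtons" is the grip in N (left out, the last holds). Time passes only in rows, so rows that do not move let the fingers close. It gives the time, the measured TCP pose, the force, the opening and the grip force at its end, in the units of the state.
- bot.observe(): the state, without advancing time (a new reading comes with each control period).
- bot.grab_frame(name): name is "scene" or "top" or "wrist"; returns a dict with "pixels" (420x560x3 uint8, red, green, blue), "fovy" (degrees; the focal length in pixels is half the picture's height over the tangent of half this angle, whatever the lens; pixels are square), "cx", "cy" (the principal point, pixels), "k1" (the pictures are not rectified: a ray, as slopes to the right and down, at radius r is drawn at 1 + k1 r^2 times it, then the intrinsics apply), "rvec" (rotation vector, rad) and "tvec" (3), from world to camera coordinates, as OpenCV has them; the wrist camera has in their place "mount" (4x4, takes a point from camera to tool coordinates, whose origin is the TCP and whose axes are the flange's). Camera axes: x right, y down, z forward; pixel columns grow to the right and rows downward; lengths in m; the calibration is good to about 2 mm. A picture is of the moment at which its call begins: read the wrist's pose just before it. There is no depth.
- bot.job_done(): hands the job in; it is judged then, once.
The state is a dict: "clock": time; "qpos": joint angles; "qd": joint speeds; "joint_efforts": joint torques, N m; "position": TCP position; "tool_rot": TCP orientation; "force": force on the tool from outside, world axes, zero at the start; "moment": the same for the moment, N m; "grip_width": finger opening in m; "finger_force": force on a finger pad.
Only numpy, scipy, OpenCV 4.12 (cv2) and the standard library are available. Lean on these libraries where they do the work, as an engineer would, in place of code of your own. Each camera call takes 0.05 s, during which the arm holds its last target. There are 200 camera calls.

### The job

Put the blue battery pack down into the open bay of the white sonde body, then push the grey slide cover along its rails over the pack until its orange tab clicks down behind the yellow ledge, so that the cover stays shut. Be gentle with the cover: feel for the click and never put more than about 11 N on it. Leave the ceramic insulator and the copper stud where they stand.

Things in the scene. Friction and masses are not known exactly. Their poses are not given: they have to be found in the camera images.
- sonde: White plastic sonde body, a block 252 (x) x 120 (y) x 44 mm high, fixed to the table, turned by up to 0.45 rad. Origin: centre of its underside; z up; x is the way the cover slides shut, roughly away from the robot. Its flat top lies at z = 44 mm. Two aluminium rails run along x from -118 to +70 mm; their lips overhang inward to |y| = 41 mm and top out at z = 53 mm.
- bay (a point): Centre of the floor of the battery bay, at x = 40, y = 0, z = 14 mm of the sonde body, same axes. The bay opens upward, 58 (x) x 40 (y) mm, 30 mm deep. In the middle of each long side a finger notch 28 mm wide (x) reaches out to |y| = 39 mm and down to the bay floor.
- strike_nominal (a point): Nominal stop line of the dark steel strike, at x = 78, y = 0, z = 44 mm of the sonde body. The real strike is set by hand up to 8 mm either way along x from here, different each time and not measured. It has two rigid end stops (|y| 26 to 40 mm, 11 mm high) that the cover plate's front edge meets, and between them a yellow ledge 28 mm wide, rising to 7.5 mm, ramp towards -x, its back 26 mm past the stop line.
- cover: Loose grey slide cover captive under the rail lips: plate 76 (x) x 89 (y) x 4 mm, 72 g. Origin: centre of the plate's underside, at z = 44 mm of the sonde body; x is the closing direction. Starts drawn back with its origin at x = -74 to -65 mm of the sonde body, the bay open; meets the end stops with it at x = +40 mm, plus or minus the strike's 8 mm.
- ridge (a point): Middle of the rear (-x) face of the black push ridge on the cover's rear edge, 38 mm behind the cover's origin and 11 mm above it. The ridge is 10 mm thick, 50 mm wide (y) and stands 14 mm above the plate; push on this face with closed fingertips. Along the rails it takes 1 or 2 N; up the ledge 4 to 9 N, growing, from some 30 mm before the stops; after the click about 2 mm before the stops it drops to near 0.
- tab (a joint): Angle of the springy orange tab on the cover's front: 22 mm wide, hinged 24 mm ahead of the cover's origin, reaching to 72 mm ahead, a barb under its tip. 0 rad relaxed; grows as the tip is pushed up (0.03 to 0.09 on the ledge, most just before the click); back near 0 once it has clicked down behind the ledge.
- pack: Loose blue battery pack with a paper patch, 50 (x) x 34 (y) x 26 mm high, about 100 g. Origin: centre of its underside; z up. It lies in the aluminium tray. Either way round is right in the bay.
- tray: Fixed aluminium tray 140 x 140 mm, walls 16 mm high and 4 mm thick, floor 4 mm thick. Origin: centre of its underside. It stands to the left or to the right of the sonde body.
- insulator: Pale ceramic insulator, 54 mm in diameter, 64 mm high, standing loose. Origin: centre of its underside.
- stud: Copper earthing stud on a round foot, 56 mm in diameter, 65 mm high, standing loose to the left (+y) of the sonde body. Origin: centre of its underside.
Not all that is in view belongs to the job. Of the things shaped like the cover, the grey one is meant.

How it is judged:
By the outcome, as a careful person would: the job done as asked, in the order asked, and still so for the second after the job is handed in, with the robot touching nothing.
It also fails if it takes over 64 s, if anything falls off the work surface, if the arm or the gripper's body presses on something with over 40 N, if the wrist force passes 120 N, or if a joint passes its speed limit or range.

## Working session

There is one attempt and no reset: what is moved stays moved. The work goes in short steps, Python scripts to look and compute and a tool call to move; the robot and the scene stay as the last step left them, time stands still between calls to the robot, and variables do not carry over. Pictures are saved under pics/ and viewed, at most 10 in all, crops included, and the job is handed in when it is done.

Besides the shell and the picture viewer there is one more tool, called after "Request:" as name([rows], argument=value, ...), one row to a line, values as JSON. jog_arm: Moves the arm, as the interface text tells. Shifts and turns lie within -1 to 1; 1 stands for 30 mm of shift or 0.08 rad of turn. Its arguments: {"type":"object","properties":{"motion":{"type":"array","items":{"type":"array","items":{"type":"number"}}},"newtons":{"type":"number"}},"required":["motion"]}

```bash
mkdir -p pics; cat > h.py <<'E'
import numpy as np, cv2, pickle
from scipy.spatial.transform import Rotation as R
from workcell import bot
def grab(name,fn):
    s=bot.observe(); f=bot.grab_frame(name); f=dict(f); f['s']={k:np.array(s[k]) for k in('position','tool_rot')}
    cv2.imwrite(f'pics/{fn}.png',f['pixels'][:,:,::-1]); pickle.dump(f,open(f'pics/{fn}.pkl','wb')); return f
def load(fn): return pickle.load(open(f'pics/{fn}.pkl','rb'))
def pose(f):  # cam->world R,t
    if 'mount' in f:
        T=np.eye(4);T[:3,:3]=R.from_euler('xyz',f['s']['tool_rot']).as_matrix();T[:3,3]=f['s']['position'];T=T@np.array(f['mount']);return T[:3,:3],T[:3,3]
    Rm=cv2.Rodrigues(np.array(f['rvec'],float))[0]; return Rm.T,-Rm.T@np.array(f['tvec']).ravel()
def ray(f,u,v):
    F=f['pixels'].shape[0]/2/np.tan(np.radians(f['fovy'])/2)
    K=np.array([[F,0,f['cx']],[0,F,f['cy']],[0,0,1]])
    p=cv2.undistortPoints(np.array([[[u,v]]],float),K,np.array([f['k1'],0,0,0.]))[0,0]
    Rm,t=pose(f); d=Rm@np.array([p[0],p[1],1]); return t,d/np.linalg.norm(d)
def atz(f,u,v,z):
    t,d=ray(f,u,v); return t+d*(z-t[2])/d[2]
def tri(*obs):
    A=np.zeros((3,3));b=np.zeros(3);L=[]
    for f,u,v in obs:
        t,d=ray(f,u,v);P=np.eye(3)-np.outer(d,d);A+=P;b+=P@t;L.append((P,t))
    x=np.linalg.solve(A,b); return x,[np.linalg.norm(P@(x-t))*1e3 for P,t in L]
def proj(f,X):
    F=f['pixels'].shape[0]/2/np.tan(np.radians(f['fovy'])/2)
    Rm,t=pose(f); p=(np.atleast_2d(X)-t)@Rm; p=p[:,:2]/p[:,2:]; p=p*(1+f['k1']*(p**2).sum(1,keepdims=True)); return p*F+[f['cx'],f['cy']]
E
python3 - <<'E'
from h import *
print(bot.observe())
for n in('scene','top'):
    f=grab(n,n+'0'); print({k:v for k,v in f.items() if k!='pixels'}); print(pose(f)[1])
a=[cv2.imread(f'pics/{n}0.png') for n in('scene','top')]
E
```

```text
{'clock': 0.0, 'qpos': array([-1.28520882,  0.52204894, -0.03637233,  1.59996439,  0.02119174,
        1.02113677, -0.11274411]), 'qd': array([ 8.80959915e-04, -6.77830765e-04,  1.08134810e-03, -1.16181216e-05,
       -2.33099202e-04,  6.11213849e-04, -1.59875527e-04]), 'joint_efforts': array([ 4.46659942e-05, -9.27099895e+01,  1.97887927e+00, -3.69965744e+01,
        1.77231448e-02,  7.47269980e-03, -4.75821622e-06]), 'position': array([0.21759703, 0.5855425 , 0.23071909]), 'tool_rot': array([-3.14042087e+00,  5.47656300e-05,  2.78588495e+00]), 'force': array([ 0.71518629, -0.164468  , -0.49521546]), 'moment': array([-0.01785431,  0.00239645,  0.02611056]), 'finger_force': 0.0, 'grip_width': 0.08551137575736771}
{'fovy': 43.37312888222611, 'cx': 280.87334760696956, 'cy': 209.75512585150517, 'k1': -0.09374665789748872, 'rvec': array([ 2.0749083 ,  1.20354656, -0.48898406]), 'tvec': array([-0.26846669, -0.28761926,  1.59109109]), 's': {'position': array([0.21759703, 0.5855425 , 0.23071909]), 'tool_rot': array([-3.14042087e+00,  5.47656300e-05,  2.78588495e+00])}}
[ 1.28659935 -0.45173007  0.90938008]
{'fovy': 46.724298171386245, 'cx': 273.50915588466484, 'cy': 212.90656995750058, 'k1': -0.06823819690632922, 'rvec': array([ 2.14315415, -2.17577357,  0.14187225]), 'tvec': array([0.00823782, 0.56137987, 1.15228351]), 's': {'position': array([0.21761926, 0.5855212 , 0.23073296]), 'tool_rot': array([-3.14046121e+00,  5.51013393e-05,  2.78580125e+00])}}
[0.41319433 0.00798522 1.21333392]
```

View pics/top0.png

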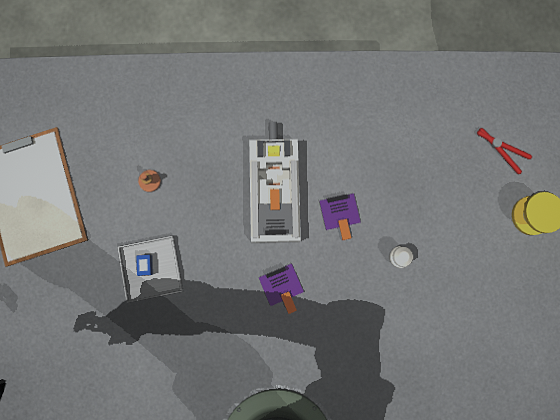

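View pics/scene0.png

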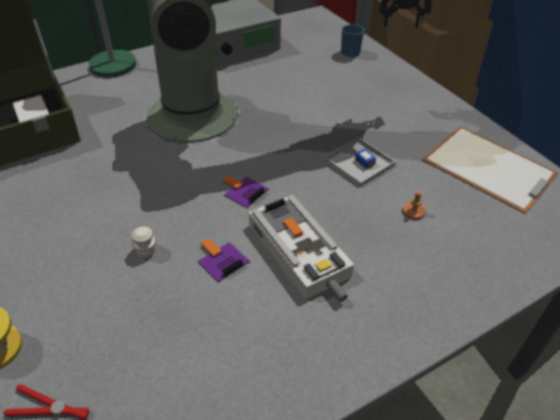

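The top view shows the sonde at about (275,190), tray and pack at (150,265), stud at (150,180), and insulator at (401,257). The purple covers are decoys. Next I'll enlarge both views.

```bash
python3 - <<'E'
from h import *
a=cv2.imread('pics/top0.png'); b=cv2.imread('pics/scene0.png')
def up(i,x,y,w,h,s): return cv2.resize(i[y:y+h,x:x+w],None,fx=s,fy=s,interpolation=cv2.INTER_CUBIC)
o=np.zeros((600,800,3),np.uint8)
c=up(a,235,115,80,135,4.4); o[:c.shape[0],:c.shape[1]]=c
c=up(a,110,230,80,75,5);o[:c.shape[0],400:400+c.shape[1]]=c
cv2.imwrite('pics/c1.png',o)
cv2.imwrite('pics/c2.png',up(b,235,135,170,175,3.4))
E
```

```text
(no output)
```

View pics/c1.png

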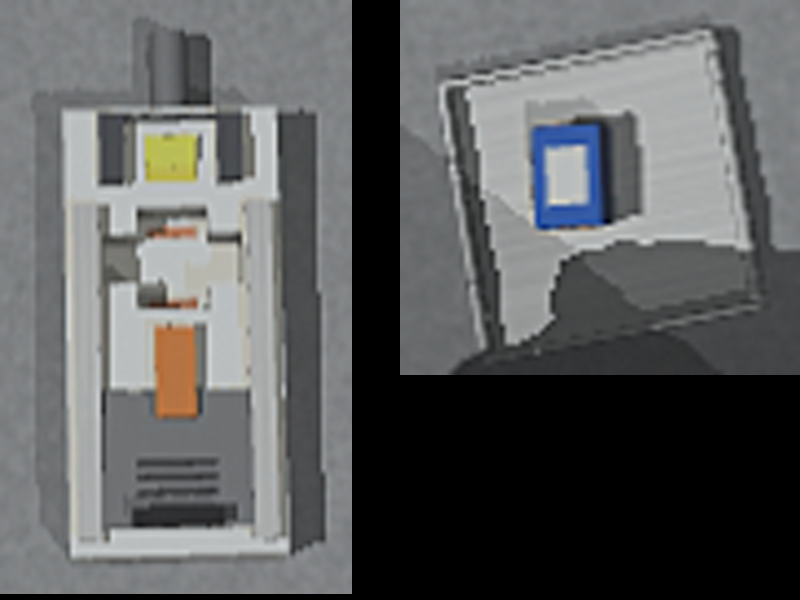

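View pics/c2.png

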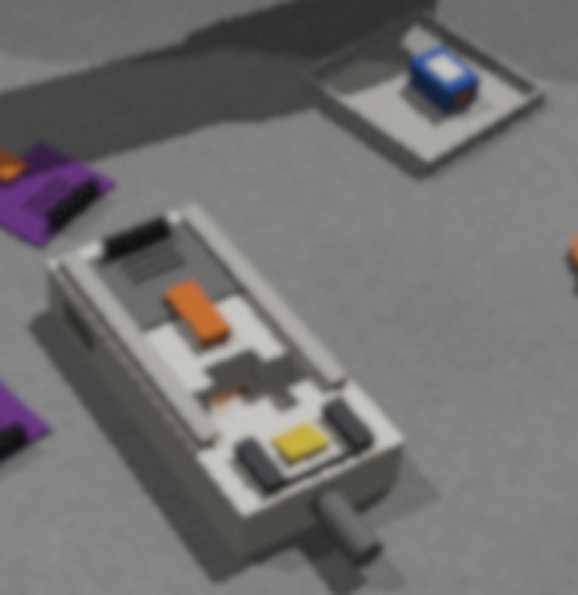

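```bash
python3 - <<'E'
from h import *
t=load('top0');s=load('scene0')
T=lambda x,y:(t,x/4.4+235-.4,y/4.4+115-.4)
P=lambda x,y:(t,(x-400)/5+110-.4,y/5+230-.4)
S=lambda x,y:(s,x/3.4+235-.35,y/3.4+135-.35)
np.set_printoptions(precision=4,suppress=True)
for n,a,b in[('FR',T(277,107),S(247,515)),('FL',T(62,107),S(402,440)),('RL',T(70,557),S(190,207)),('RR',T(290,555),S(50,262)),
 ('packpatch',P(566,175),S(445,67)),('yellow',T(172,154),S(300,440))]:
    print(n,*tri(a,b),atz(*a,.044),atz(*a,.030))
print('pack corners', [atz(*P(*c),.030)[:2] for c in((533,125),(603,122),(608,225),(537,230))])
c=[atz(*T(*c),.044)[:2] for c in((277,107),(62,107),(70,557),(290,555))]
c=np.array(c); print('centre',c.mean(0),np.linalg.norm(c[0]-c[1]),np.linalg.norm(c[1]-c[2]),np.linalg.norm(c[2]-c[3]))
d=(c[0]+c[1]-c[2]-c[3]);print('yaw',np.arctan2(d[1],d[0]))
print('stud',atz(t,150,180,.03),'ins',atz(t,401,257,.06),'ridge top',atz(*T(180,516),.062))
w=grab('wrist','w0');print(w['mount'],w['fovy'])
E
```

```text
FR [ 0.7451 -0.0615  0.0429] [np.float64(1.3161129727239245), np.float64(1.3161129727238772)] [ 0.7441 -0.0626  0.044 ] [ 0.7481 -0.0634  0.03  ]
FL [0.745  0.057  0.0436] [np.float64(1.6327664448166024), np.float64(1.6327664448165031)] [0.7458 0.0584 0.044 ] [0.7498 0.059  0.03  ]
RL [0.4917 0.0543 0.0394] [np.float64(2.400466510647231), np.float64(2.400466510647266)] [0.4925 0.0562 0.044 ] [0.4935 0.0568 0.03  ]
RR [ 0.4926 -0.0631  0.0413] [np.float64(1.3749944255754483), np.float64(1.3749944255754853)] [ 0.4918 -0.0642  0.044 ] [ 0.4928 -0.065   0.03  ]
packpatch [0.4398 0.3192 0.0292] [np.float64(0.5672573612325303), np.float64(0.5672573612325587)] [0.4398 0.3158 0.044 ] [0.4401 0.3195 0.03  ]
yellow [ 0.7164 -0.0031  0.049 ] [np.float64(0.13505686008835802), np.float64(0.13505686008837864)] [ 0.7178 -0.0031  0.044 ] [ 0.7214 -0.0032  0.03  ]
pack corners [array([0.4646, 0.336 ]), array([0.4656, 0.3017]), array([0.4157, 0.2986]), array([0.4137, 0.3333])]
centre [ 0.6186 -0.003 ] 0.12099018617587769 0.2532850217859047 0.1203999967660204
yaw 0.007435163200060227
stud [0.649  0.3051 0.03  ] ins [ 0.4481 -0.3018  0.06  ] ridge top [ 0.5126 -0.0041  0.062 ]
[[-0.0004 -0.9487 -0.3162  0.0813]
 [ 1.      0.0001 -0.0013 -0.0004]
 [ 0.0012 -0.3162  0.9487 -0.142 ]
 [ 0.      0.      0.      1.    ]] 70.14739383303731
```

Request:
jog_arm([
  [0, 0, 0, -1, 0.75],
  [0, 0, 0, -1, 0.75],
  [0, 0, 0, -1, 0.75],
  [0, 0, 0, -1, 0.75],
  [0, 0, 0, -1, 0.75],
  [-0.7, -0.92, 0.2, 0, 0.75],
  [-0.7, -0.92, 0.2, 0, 0.75],
  [-0.7, -0.92, 0.2, 0, 0.75],
  [-0.7, -0.92, 0.2, 0, 0.75],
  [-0.7, -0.92, 0.2, 0, 0.75],
  [-0.7, -0.92, 0.2, 0, 0.75],
  [-0.7, -0.92, 0.2, 0, 0.75],
], newtons=40)

```text
clock: 1.35
position: [0.3738, 0.3981, 0.189]
tool_rot: [-3.141, -0.0, -3.097]
force: [0.0, 0.5, 1.1]
grip_width: 0.0642
finger_force: 0.0
```

Request:
jog_arm([
  [-0.7, -0.9, 0.4, 0, 0.75],
  [-0.7, -0.9, 0.4, 0, 0.75],
  [-0.6, -0.8, 0.4, 0, 0.75],
  [0, 0, 0, 0, 0.75],
  [0, 0, 0, 0, 0.75],
])

```text
clock: 1.85
position: [0.4366, 0.3236, 0.153]
tool_rot: [-3.141, -0.001, -3.099]
force: [-0.2, 1.2, 0.1]
grip_width: 0.0641
finger_force: 0.0
```

```bash
python3 - <<'E'
from h import *
f=grab('wrist','w1'); print(f['s'])
cv2.imwrite('pics/w1.png',cv2.resize(f['pixels'][:,:,::-1],(800,600),interpolation=cv2.INTER_CUBIC))
E
```

```text
{'position': array([0.43660918, 0.32364199, 0.15304038]), 'tool_rot': array([-3.14127002e+00, -5.87025545e-04, -3.09872348e+00])}
```

View pics/w1.png

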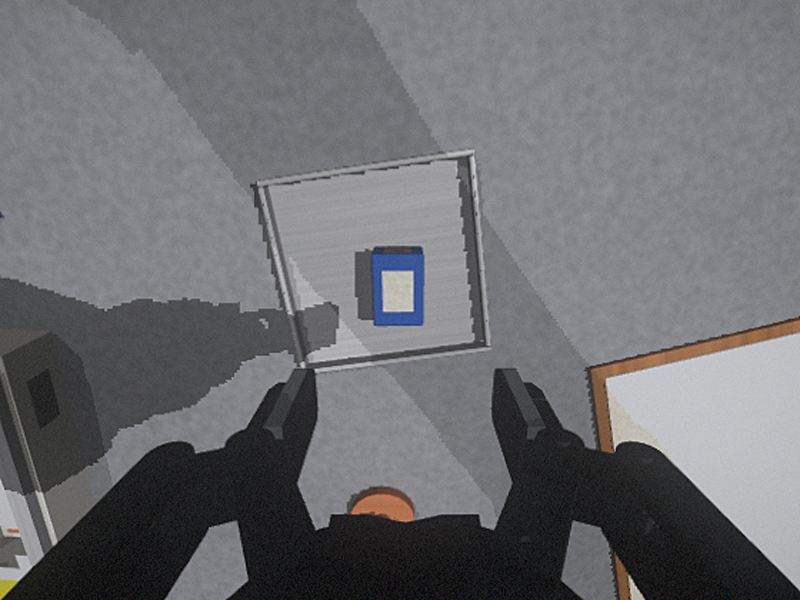

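Pack top corners in the wrist view (800x600) are about (374,254), (423,253), (423,324) and (375,326).

```bash
python3 - <<'E'
from h import *
np.set_printoptions(precision=4,suppress=True)
f=load('w1');c=np.array([atz(f,u*.7-.15,v*.7-.15,.030) for u,v in((374,254),(423,253),(423,324),(375,326))])
print(c,c.mean(0)); t=load('top0')
print(tri((f,398*.7-.15,291*.7-.15),(t,33.2+110-.4+0,175/5+230-.4)))
for a,b in((0,3),(1,2)):
  d=c[b]-c[a];print(np.arctan2(d[1],d[0]))
E
```

```text
[[0.4155 0.3028 0.03  ]
 [0.4135 0.3338 0.03  ]
 [0.4618 0.3365 0.03  ]
 [0.4646 0.3045 0.03  ]] [0.4389 0.3194 0.03  ]
(array([0.4399, 0.3193, 0.0295]), [np.float64(0.41818564371790473), np.float64(0.41818564371789213)])
0.0338395393484115
0.056275207494209556
```

Request:
jog_arm([
  [-0.08, -0.16, 0.8, 0, 0.75],
  [0, 0, 0.8, 0, 0.75],
  [0, 0, 0.8, 0, 0.75],
  [0, 0, 0.8, 0, 0.75],
  [0, 0, 0.7, 0, 0.75],
  [0, 0, 0.4, 0, 0.75],
  [0, 0, 0.2, 0, 0.75],
  [0, 0, 0, 0, 0.75],
  [0, 0, 0, 0, 0.75],
])

```text
clock: 2.8
position: [0.4393, 0.3198, 0.0191]
tool_rot: [3.141, 0.001, -3.097]
force: [0.9, 0.2, 0.7]
grip_width: 0.0638
finger_force: 0.0
```

Request:
jog_arm([
  [0, -0.03, 0.42, 0, 0.75],
  [0, 0, 0, 0, 0.75],
  [0, 0, 0, 0, 0.2],
  [0, 0, 0, 0, 0.2],
  [0, 0, 0, 0, 0.2],
  [0, 0, 0, 0, 0.2],
  [0, 0, 0, 0, 0.2],
  [0, 0, 0, 0, 0.2],
], newtons=40)

```text
clock: 3.6
position: [0.4393, 0.3185, 0.006]
tool_rot: [3.141, 0.0, -3.098]
force: [-1.8, -0.4, 6.3]
grip_width: 0.0333
finger_force: 40.5
```

Request:
jog_arm([
  [0, 0, -0.5, 0, 0.2],
  [0, 0, -0.9, 0, 0.2],
  [0, 0, -0.9, 0, 0.2],
  [0, 0, -0.9, 0, 0.2],
  [0, 0, -0.8, 0.45, 0.2],
  [-0.6, -0.9, 0, 0, 0.2],
  [-0.6, -0.9, 0, 0, 0.2],
  [-0.6, -0.9, 0, 0, 0.2],
  [-0.6, -0.9, 0, 0, 0.2],
  [-0.6, -0.9, 0, 0, 0.2],
  [-0.6, -0.9, 0, 0, 0.2],
  [-0.6, -0.9, 0, 0, 0.2],
])

```text
clock: 4.8
position: [0.5673, 0.1293, 0.1268]
tool_rot: [3.141, 0.001, -3.134]
force: [-0.0, 0.6, -1.2]
grip_width: 0.0332
finger_force: 40.0
```

Request:
jog_arm([
  [-0.6, -0.9, 0, 0, 0.2],
  [-0.6, -0.9, 0, 0, 0.2],
  [-0.6, -0.9, 0, 0, 0.2],
  [-0.6, -0.9, 0, 0, 0.2],
  [0, 0, 0, 0, 0.2],
  [0, 0, 0, 0, 0.2],
])

```text
clock: 5.4
position: [0.6395, 0.0227, 0.1263]
tool_rot: [3.141, 0.0, -3.135]
force: [-0.4, 1.0, -1.2]
grip_width: 0.0332
finger_force: 40.0
```

```bash
python3 - <<'E'
from h import *
f=grab('wrist','w2'); print(f['s'])
cv2.imwrite('pics/w2.png',cv2.resize(f['pixels'][:,:,::-1],(800,600),interpolation=cv2.INTER_CUBIC))
E
```

```text
{'position': array([0.63947712, 0.02265504, 0.12632557]), 'tool_rot': array([ 3.14141091e+00,  9.59219413e-05, -3.13455494e+00])}
```

View pics/w2.png

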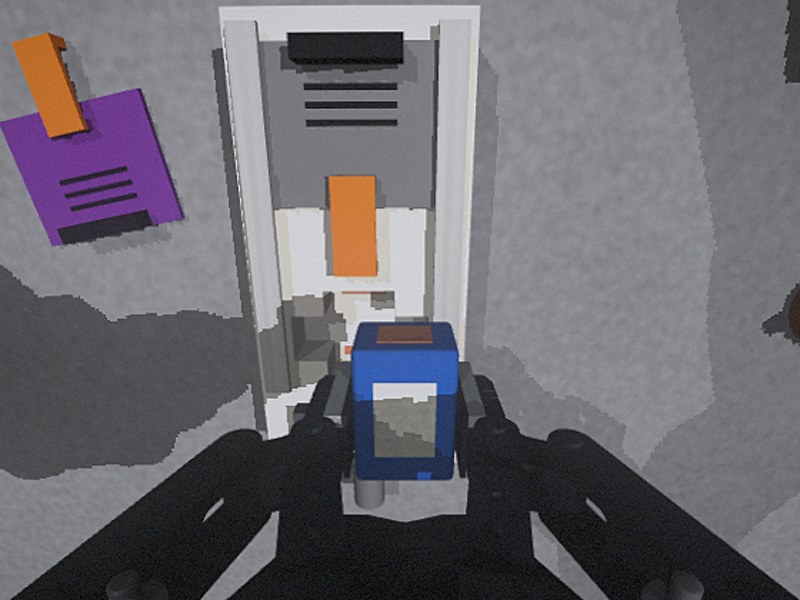

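The pack hangs at (405,400). The rear top corners of the body are at (221,7) and (480,6), and the bay's rear edge is at v≈290.

```bash
python3 - <<'E'
from h import *
np.set_printoptions(precision=4,suppress=True)
f=load('w2')
g=lambda u,v,z:atz(f,u*.7-.15,v*.7-.15,z)
a,b=g(221,7,.044),g(480,6,.044); print('rear',a,b,np.linalg.norm(a-b),(a+b)/2)
print('rail tops inner y',[g(u,v,.053) for u,v in((257,40),(438,40),(281,280),(433,280))])
print('bay rear edge',g(345,291,.044),g(370,291,.044),'tab tip',g(353,276,.048),'ridge',g(346,62,.062),g(346,36,.062))
print('pack underside corners? ',[g(u,v,.100) for u,v in((357,350),(456,350))],[g(u,v,.1503) for u,v in((352,478),(455,478))])
# predict
c,y=np.array([.6186,-.003]),.0074
def W(x,yy,z): return [c[0]+x*np.cos(y)-yy*np.sin(y),c[1]+x*np.sin(y)+yy*np.cos(y),z]
for n,p in dict(RL=(-.126,.06,.044),RR=(-.126,-.06,.044),bayL=(.011,.02,.044),bayR=(.011,-.02,.044),railL=(-.05,.041,.053),notR1=(.026,-.039,.044),notR2=(.054,-.039,.044)).items(): print(n,(proj(f,[W(*p)])[0]+.15)/.7)
E
```

```text
rear [ 0.4933 -0.0629  0.044 ] [0.4926 0.0556 0.044 ] 0.11848033790720335 [ 0.493  -0.0037  0.044 ]
rail tops inner y [array([ 0.509 , -0.0447,  0.053 ]), array([0.5088, 0.0362, 0.053 ]), array([ 0.6208, -0.0429,  0.053 ]), array([0.6202, 0.037 , 0.053 ])]
bay rear edge [ 0.6295 -0.0107  0.044 ] [0.6294 0.0031 0.044 ] tab tip [ 0.6197 -0.0055  0.048 ] ridge [ 0.5196 -0.004   0.062 ] [ 0.5095 -0.0037  0.062 ]
pack underside corners?  [array([0.6384, 0.0016, 0.1   ]), array([0.6381, 0.0445, 0.1   ])] [array([0.6625, 0.0045, 0.1503]), array([0.6623, 0.0396, 0.1503])]
RL [481.122    4.8292]
RR [218.7039   6.3737]
bayL [395.4145 291.2929]
bayR [322.9136 291.3265]
railL [437.2653 177.5164]
notR1 [290.8921 316.7194]
notR2 [294.9984 361.4748]
```

Request:
jog_arm([
  [-0.32, -0.43, 0, 0, 0.2],
  [-0.32, -0.42, 0, 0, 0.2],
  [0, 0, 0.9, 0, 0.2],
  [0, 0, 0.9, 0, 0.2],
  [0, 0, 0, 0, 0.2],
  [0, 0, 0, 0, 0.2],
  [0, 0, 0, 0, 0.2],
])

```text
clock: 6.15
position: [0.6599, -0.0024, 0.0733]
tool_rot: [-3.142, 0.002, -3.133]
force: [0.1, 0.7, -0.8]
grip_width: 0.0332
finger_force: 40.0
```

Request:
jog_arm([
  [0.04, 0, 0.4, 0, 0.2],
  [0, 0, 0.4, 0, 0.2],
  [0, 0, 0.4, 0, 0.2],
  [0, 0, 0.3, 0, 0.2],
  [0, 0, 0.2, 0, 0.2],
  [0, 0, 0.1, 0, 0.2],
  [0, 0, 0, 0, 0.2],
  [0, 0, 0, 0, 0.2],
])

```text
clock: 6.95
position: [0.658, -0.0023, 0.018]
tool_rot: [-3.142, 0.0, -3.133]
force: [0.2, -0.4, -1.0]
grip_width: 0.0333
finger_force: 40.0
```

Request:
jog_arm([
  [0, 0, 0.05, 0, 0.2],
  [0, 0, 0, 0, 0.2],
  [0, 0, 0, 0, 0.5],
  [0, 0, 0, 0, 0.5],
  [0, 0, 0, 0, 0.5],
  [0, 0, -0.3, 0, 0.5],
  [0, 0, -0.6, 0, 0.5],
  [0, 0, -0.9, 0, 0.5],
  [0, 0, -0.9, 0, 0.5],
  [0, 0, -0.9, 0, 0],
  [0, 0, 0, 0, 0],
  [0, 0, 0, 0, 0],
])

```text
clock: 8.15
position: [0.6582, -0.0023, 0.126]
tool_rot: [3.142, 0.002, -3.133]
force: [-0.3, 0.5, -0.0]
grip_width: 0.0007
finger_force: 0.0
```

Request:
jog_arm([
  [0.9, 0, 0, 0, 0],
  [0.9, 0, 0, 0, 0],
  [0.9, 0, 0, 0, 0],
  [0.9, 0, 0, 0, 0],
  [0.9, 0, 0, 0, 0],
  [0.9, 0, 0, 0, 0],
  [0, 0, 0, 0, 0],
  [0, 0, 0, 0, 0],
])

```text
clock: 8.95
position: [0.4956, -0.0036, 0.1243]
tool_rot: [-3.142, -0.0, -3.133]
force: [-0.1, -0.1, 0.7]
grip_width: -0.0001
finger_force: 0.0
```

```bash
python3 - <<'E'
from h import *
t=grab('top','top1');s=grab('scene','scene1'); w=grab('wrist','w3'); print(w['s'])
def up(i,x,y,w,h,s): return cv2.resize(i[y:y+h,x:x+w],None,fx=s,fy=s,interpolation=cv2.INTER_CUBIC)
o=np.zeros((600,800,3),np.uint8)
for c,x in((up(t['pixels'],240,125,65,125,4.4),0),(up(s['pixels'],245,190,115,110,4.4),290)): o[:c.shape[0],x:x+c.shape[1]]=c
cv2.imwrite('pics/c3.png',o[:,:,::-1])
E
```

```text
{'position': array([ 0.4963827 , -0.00353057,  0.1241521 ]), 'tool_rot': array([ 3.14154243e+00,  2.71649558e-04, -3.13338771e+00])}
```

View pics/c3.png

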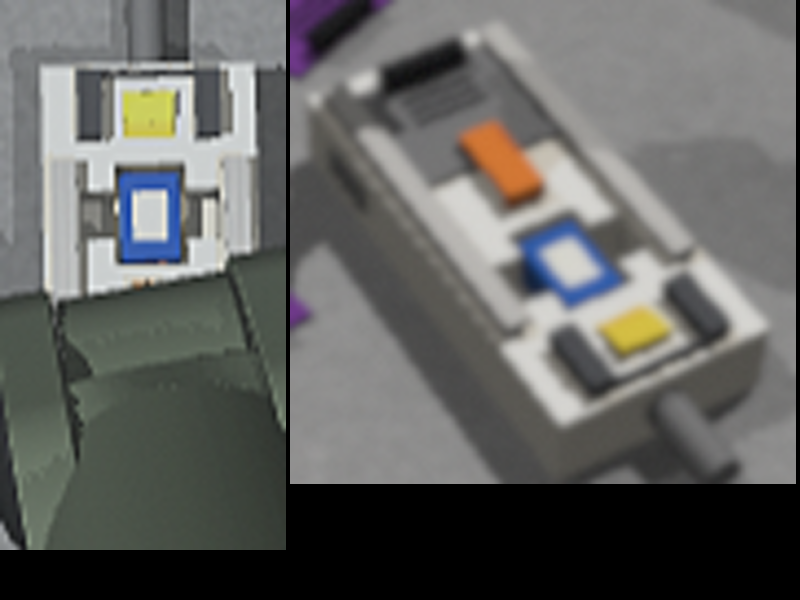

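The pack sits in the bay, below the rim, and the cover is still drawn back. I'll go down behind the ridge.

Request:
jog_arm([
  [0.5, 0, 0, 0, 0],
  [0, 0, 0.8, 0, 0],
  [0, 0, 0.8, 0, 0],
  [0, 0, 0.6, 0, 0],
  [0, 0, 0.15, 0, 0],
  [0, 0, 0, 0, 0],
  [0, 0, 0, 0, 0],
])

```text
clock: 9.8
position: [0.4813, -0.0037, 0.0543]
tool_rot: [3.142, 0.001, -3.134]
force: [0.0, -1.1, 0.2]
grip_width: 0.0001
finger_force: 0.0
```

Request:
jog_arm([
  [-0.15, 0, 0.05, 0, 0],
  [-0.15, 0, 0, 0, 0],
  [-0.1, 0, 0, 0, 0],
  [-0.1, 0, 0, 0, 0],
  [-0.1, 0, 0, 0, 0],
  [-0.1, 0, 0, 0, 0],
  [-0.1, 0, 0, 0, 0],
  [-0.1, 0, 0, 0, 0],
])

```text
clock: 10.6
position: [0.508, -0.0035, 0.0522]
tool_rot: [-3.142, -0.0, -3.133]
force: [-1.0, 0.4, 0.8]
grip_width: -0.0002
finger_force: 0.2
```

Request:
jog_arm([
  [-0.15, 0, 0, 0, 0],
  [-0.15, 0, 0, 0, 0],
  [-0.15, 0, 0, 0, 0],
  [-0.15, 0, 0, 0, 0],
  [-0.15, 0, 0, 0, 0],
  [-0.15, 0, 0, 0, 0],
  [-0.15, 0, 0, 0, 0],
  [-0.15, 0, 0, 0, 0],
  [-0.15, 0, 0, 0, 0],
  [-0.15, 0, 0, 0, 0],
  [-0.1, 0, 0, 0, 0],
  [-0.1, 0, 0, 0, 0],
])

```text
clock: 11.8
position: [0.559, -0.0031, 0.0522]
tool_rot: [-3.142, -0.0, -3.133]
force: [0.2, -0.1, 0.1]
grip_width: 0.0001
finger_force: 0.2
```

```bash
python3 - <<'E'
from h import *
s=grab('scene','scene2'); print(w:=bot.observe()['force'],bot.observe()['position'])
cv2.imwrite('pics/c4.png',cv2.resize(s['pixels'][170:310,240:380,::-1],None,fx=4.2,fy=4.2,interpolation=cv2.INTER_CUBIC))
E
```

```text
[ 0.03178829 -0.37072363 -0.15052518] [ 0.5594326  -0.00303652  0.05222789]
```

View pics/c4.png

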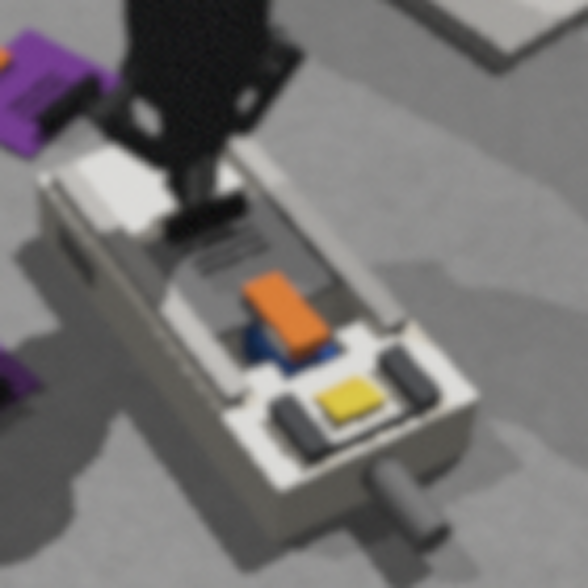

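The cover is halfway along, over the pack, with the tab short of the yellow ledge. From here I'll go slowly.

Request:
jog_arm([
  [-0.1, 0, 0, 0, 0],
  [-0.1, 0, 0, 0, 0],
  [-0.1, 0, 0, 0, 0],
  [-0.08, 0, 0, 0, 0],
  [-0.08, 0, 0, 0, 0],
  [-0.06, 0, 0, 0, 0],
  [-0.06, 0, 0, 0, 0],
  [-0.05, 0, 0, 0, 0],
  [-0.05, 0, 0, 0, 0],
])

```text
clock: 12.75
position: [0.5793, -0.0029, 0.0522]
tool_rot: [-3.142, -0.0, -3.133]
force: [1.2, 0.7, -0.4]
grip_width: 0.0001
finger_force: 0.1
```

Request:
jog_arm([
  [-0.05, 0, 0, 0, 0],
  [-0.05, 0, 0, 0, 0],
  [-0.05, 0, 0, 0, 0],
  [-0.05, 0, 0, 0, 0],
])

```text
clock: 13.15
position: [0.5852, -0.0029, 0.0522]
tool_rot: [-3.142, -0.0, -3.133]
force: [-1.1, -0.3, -0.0]
grip_width: -0.0003
finger_force: 0.3
```

Request:
jog_arm([
  [-0.05, 0, 0, 0, 0],
  [-0.05, 0, 0, 0, 0],
  [-0.05, 0, 0, 0, 0],
])

```text
clock: 13.45
position: [0.5891, -0.0029, 0.0521]
tool_rot: [-3.141, -0.002, -3.133]
force: [-6.4, 0.6, 4.5]
grip_width: -0.0001
finger_force: 3.4
```

Request:
jog_arm([
  [-0.04, 0, 0, 0, 0],
  [-0.04, 0, 0, 0, 0],
  [-0.04, 0, 0, 0, 0],
])

```text
clock: 13.75
position: [0.5931, -0.0028, 0.0521]
tool_rot: [-3.142, -0.001, -3.133]
force: [-5.0, 0.9, -0.7]
grip_width: 0.0001
finger_force: 1.9
```

Request:
jog_arm([
  [-0.04, 0, 0, 0, 0],
  [-0.04, 0, 0, 0, 0],
  [-0.04, 0, 0, 0, 0],
])

```text
clock: 14.05
position: [0.5968, -0.0028, 0.0521]
tool_rot: [-3.142, -0.0, -3.133]
force: [-4.1, 0.0, -0.1]
grip_width: 0.0001
finger_force: 2.0
```

Request:
jog_arm([
  [-0.04, 0, 0, 0, 0],
  [-0.04, 0, 0, 0, 0],
  [-0.04, 0, 0, 0, 0],
])

```text
clock: 14.35
position: [0.6005, -0.0027, 0.0521]
tool_rot: [-3.142, -0.0, -3.133]
force: [-4.5, -0.6, -2.5]
grip_width: 0.0
finger_force: 2.2
```

Request:
jog_arm([
  [-0.04, 0, 0, 0, 0],
  [-0.04, 0, 0, 0, 0],
  [-0.04, 0, 0, 0, 0],
])

```text
clock: 14.65
position: [0.6041, -0.0027, 0.0522]
tool_rot: [-3.142, -0.0, -3.133]
force: [-4.2, -0.1, -2.2]
grip_width: 0.0
finger_force: 2.5
```

Request:
jog_arm([
  [-0.04, 0, 0, 0, 0],
  [-0.04, 0, 0, 0, 0],
  [-0.04, 0, 0, 0, 0],
])

```text
clock: 14.95
position: [0.6077, -0.0027, 0.0522]
tool_rot: [-3.142, -0.0, -3.133]
force: [-5.0, 0.5, -2.2]
grip_width: 0.0001
finger_force: 2.5
```

Request:
jog_arm([
  [-0.04, 0, 0, 0, 0],
  [-0.03, 0, 0, 0, 0],
])

```text
clock: 15.15
position: [0.6097, -0.0027, 0.0521]
tool_rot: [-3.142, -0.0, -3.133]
force: [-5.7, 0.0, -2.7]
grip_width: 0.0002
finger_force: 2.7
```

Request:
jog_arm([
  [-0.03, 0, 0, 0, 0],
  [-0.03, 0, 0, 0, 0],
])

```text
clock: 15.35
position: [0.6124, -0.0026, 0.0525]
tool_rot: [3.142, 0.002, -3.133]
force: [0.3, -0.4, 0.8]
grip_width: 0.0005
finger_force: 0.0
```

Request:
jog_arm([
  [-0.03, 0, 0, 0, 0],
])

```text
clock: 15.45
position: [0.6135, -0.0026, 0.0526]
tool_rot: [3.141, 0.002, -3.133]
force: [0.4, 0.3, -0.7]
grip_width: 0.0001
finger_force: 0.0
```

The force dropped from about 6 N to 0, so the tab has clicked. I'll back off, lift and check.

Request:
jog_arm([
  [0.2, 0, 0, 0, 0],
  [0.5, 0, 0, 0, 0],
  [0, 0, -0.8, 0, 0],
  [0, 0, -0.9, 0, 0],
  [0, 0, -0.9, 0, 0],
  [0.9, 0, -0.5, 0, 0],
  [0.9, 0, 0, 0, 0],
  [0.9, 0, 0, 0, 0],
  [0, 0, 0, 0, 0],
  [0, 0, 0, 0, 0],
])

```text
clock: 16.45
position: [0.5106, -0.0035, 0.1457]
tool_rot: [3.142, 0.001, -3.133]
force: [0.2, 0.5, -0.2]
grip_width: 0.0001
finger_force: 0.0
```

```bash
python3 - <<'E'
from h import *
t=grab('top','top3');s=grab('scene','scene3')
def up(i,x,y,w,h,s): return cv2.resize(i[y:y+h,x:x+w],None,fx=s,fy=s,interpolation=cv2.INTER_CUBIC)
o=np.zeros((520,800,3),np.uint8)
for c,x in((up(t['pixels'],240,125,65,115,4.4),0),(up(s['pixels'],245,190,115,115,4.4),290)): o[:c.shape[0],x:x+c.shape[1]]=c
cv2.imwrite('pics/c5.png',o[:,:,::-1])
E
```

```text
(no output)
```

View pics/c5.png

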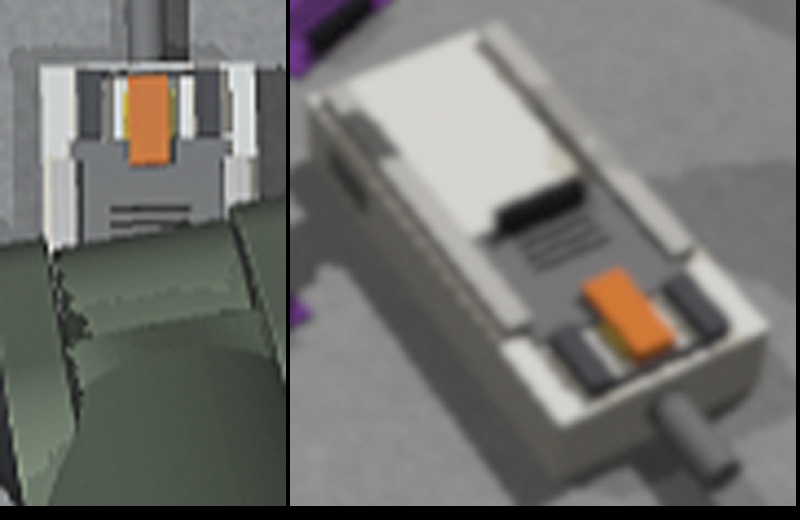

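The cover's front edge is at the end stops, the tab reaches past the yellow ledge, and the robot is clear. I'm handing the job in.

```bash
python3 -c "
from workcell import bot
print(bot.job_done())"
```

```text
the job is handed in; nothing more can be done
None
```

The pack is in the bay and the grey cover is pushed shut with its tab clicked behind the yellow ledge (largest push I read was 6.4 N); the insulator and stud were not touched, and I handed the job in at about 16.5 s, with no verdict shown.

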